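# Loosen the grinder's burr ring by two full turns

## Robot

A 6-joint arm with a two-finger parallel gripper is mounted at the origin on the work surface. World frame = base frame: x ahead of the robot, y to its left, z up, the work surface at z = 0. Lengths are in mm, angles in rad, forces in N, time in s.
With the tool pointing down it reaches from about 350 to 725 mm from the base axis. Payload 4.3 kg.
Tool frame: the origin (TCP) lies at the very end of the fingers, on their centre line; the grasp point (between the pads) lies 19 mm behind it; z points along the fingers, y is the line along which they close (so a half turn about z gives the same grasp; the last joint's range is limited). The gripper opens to 85 mm and grips with 20 to 120 N. Pads are 22 mm wide; open, the fingers measure 114 mm over their backs; the gripper's body (76 mm by 85 mm) begins 54 mm behind the grasp point. The pads swing forward as they close: fully open they stand 13 mm farther back than shut.
Start: joints at [1.236, 0.377, 0.081, 1.274, 0, 1.46], TCP at [128.179, 560.571, 202.029] pointing down, gripper open.
Joint ranges: [-2.72, 2.72], [-0.84, 1.66], [-1.02, 1.22], [-1.77, 2.12], [-1.37, 1.28], [-3.14, 3.14]. Speed limits (rad/s): [2.57, 2.57, 3.14, 3.14, 3.14, 3.14].

## Interface

Orientations are given as a unit quaternion [w, x, y, z].
In Python, from workcell import state, camera, calibration, job_done, look_for, outline_of, pinpoint gives the robot as it stands.
- The arm moves only by the shell command python3 -m inch 'ROWS' [FORCE]. ROWS is JSON, one flat list of numbers, 7 for each row, row after row: the shift along the tool's x, y, z in units of 40 mm (1.0 is 40 mm), then the turn, a rotation vector about the tool's x, y, z in units of 6 degrees (1.0 is 6 degrees), then the finger opening in mm, from 0 to 85.4. A call has exactly 10 rows; each row shifts and turns the commanded pose from where the row before left it, along the tool's axes as they then stand; what a row does not reach is not made up. A row lasts 1/10 s, in which the tool goes at most 50 mm and 8.59 degrees, less where a joint would pass 70% of its speed; a pose out of reach is approached as far as the arm can. A call is refused whole if a number of a shift passes 1 or a number of a turn 1, either way. A call with a gripper value outside its range is refused whole. The fingers move at their own pace and stop on an object; FORCE is the grip in N (left out, the last holds). Time passes only in rows, so rows that do not move let the fingers close, or fill a call up. It gives the time, the measured TCP pose, the force, the opening and the grip force at its end, in the units of the state.
- state(): the state, without advancing time (a new reading comes with each control period).
- camera(name): name is "scene" or "top" or "wrist"; returns the picture (400x640x3 uint8, blue, green, red); there is no depth.
- calibration(name): a dict with "fx", "fy", "cx", "cy" (pixels), "distortion" ([k1, k2, p1, p2, k3] as OpenCV has them; the pictures are not rectified), "R" (3x3) and "t" (3): a world point X has camera coordinates R X + t. Camera axes: x right, y down, z forward; pixel columns grow to the right and rows downward; lengths in mm; the calibration is good to about 2 mm. A picture is of the moment at which its call begins: read the wrist's pose just before it. calibration takes no time and is no camera call; for the wrist camera it gives the pose at the moment of the call.
- job_done(): hands the job in; it is judged then, once.
Trained networks look in the newest picture that a camera, given by its name, has taken for a name from the list of things; names that differ only in an ending like _2 or _b are one class to them, and where a whole thing is asked for, a point or a joint stands for the part that bears it (a point fixed in the world has none). Each returns a list of dicts, best first, with "score" (0 to 1); they miss things now and then, are a little off and sometimes report something else, mostly with a low value. They report only what shows in the picture. A call takes as long as a camera call.
- look_for(camera, name): "centre" ([x, y, z] in mm, in the coordinates of the camera as it stood for that picture, good to about 4 mm: the middle of the surface that is visible of it).
- outline_of(camera, name): "pixels" (400x640 bool, what is visible of it).
- pinpoint(camera, name): "centre" ([x, y, z] in mm, in the coordinates of the camera as it stood for that picture, good to about 4 mm: a listed point, or the origin of a listed thing).
The state is a dict: "clock": time; "q": joint angles; "joint_velocities": joint speeds; "effort": joint torques, N m; "ee_pos": TCP position; "ee_rot": TCP orientation; "ft_force": force on the tool from outside, world axes, zero at the start; "wrist_torque": the same for the moment, N m; "width": finger opening in mm; "grip_force": force on a finger pad.
Only numpy, scipy, OpenCV 4.12 (cv2) and the standard library are available. Lean on these libraries where they do the work, as an engineer would, in place of code of your own. Each camera call takes 0.05 s, during which the arm holds its last target. There are 200 camera calls.

## Task

The cocoa grinder is to be cleaned: roll a fingertip round the knurled rim of the black locking ring on its top and unscrew it anticlockwise (seen from above) until its orange mark has come round to the white line for the second time, and stop it facing the line: that is two full turns from tight, of which someone has already done the first little bit. Do not unscrew it further, and leave the cup, hopper, brush and the other loose things where they are, neither pushed nor lifted. Finish with the hand clear of everything.

Things in the scene. Friction and masses are not known exactly. Their poses are not given: they have to be found in the camera images.
- lock_ring (a joint): angle of the locking ring, rad, over several turns: 0 = tight, orange mark facing the white line; grows as it is unscrewed anticlockwise seen from above; 6.283 = one full turn, 12.566 = two. Starts between 0.3 and 1.6; cannot go below 0. It turns stiffly (0.10 N m, so about 2 N along the rim), stays where it is left and does not rise as it turns
- ring_center (a point): centre of the ring's flat top face, on its vertical axis, 178 mm above the worktop; axes as grinder. The black ring is 99 mm across over its 24 upright rounded ribs (6 mm wide, 3 mm proud of the 93 mm core), too wide to pinch, and 28 mm tall. The steel disc in the middle of its top, 60 mm across, is flush and does not turn with it
- grinder: fixed red grinder; origin on the worktop under the ring's axis, x towards the white line and spout, z up. Housing 190 mm along x, 150 mm along y, its flat deck 138 mm above the worktop, 12 mm under the ring's lower edge (a neck 88 mm across between). Base plate 210 by 160 mm; the spout reaches 135 mm from the axis along +x, below 120 mm
- ring_mark (a point): middle of the orange mark on the ring's top face, 39.5 mm from the ring's axis; turns with the ring. A stripe 8 mm wide, from 29.5 to 49.5 mm from the axis, that continues down the rim
- index_line (a point): middle of the white line painted on the deck of the grinder, 71.5 mm from the ring's axis and 139 mm above the worktop; the line is 25 mm long, 6 mm wide and points at the axis; it is on the spout's side
- catch_cup: small steel cup, 68 mm across and 65 mm tall, standing before the spout of the grinder; origin at the centre of its underside. A bystander, to be left alone
- hopper: clear plastic hopper of the grinder with a black foot, taken off and standing beside it, 124 mm across the mouth, 100 mm tall; origin at the centre of its underside. A bystander, to be left alone
- brush: burr brush lying on the worktop beside the grinder, 170 mm long; origin under its middle. A bystander, to be left alone
- spoon: measuring spoon lying on the worktop, 160 mm long; origin under its middle. A bystander, to be left alone
- spatula: spatula with an orange handle lying on the worktop, 260 mm long; origin under its middle. A bystander, to be left alone

How it is judged (in metres and radians):
On the way:
1. the ring has been unscrewed one full turn from tight (value of joint lock_ring above 6.283 rad), for 0.1 s.
At the end, for the whole second after the job is handed in: The ring stands two full turns from tight (joint 12.566 within 0.3 rad, about 17 degrees), at rest, its orange mark facing the white line; the five bystanders are within 20 mm of where they stood (value of joint lock_ring between 12.266 and 12.866 rad and velocity of joint lock_ring between -0.05 and 0.05 rad/s and distance of each of catch_cup, hopper, brush, spoon, spatula from where it was at the start of the episode below 0.02 m); the robot touches nothing.
It fails at once if the ring is unscrewed too far, more than 0.8 rad past two full turns (value of joint lock_ring above 13.366 rad).
It fails at once if a loose thing on the worktop is pushed or carried more than 20 mm from where it stood (distance of any of catch_cup, hopper, brush, spoon, spatula from where it was at the start of the episode above 0.02 m).
It also fails if it takes over 61 s, if anything falls off the work surface, if the arm or the gripper's body presses on something with over 40 N, if the wrist force passes 120 N, or if a joint passes its speed limit or range.

## Working session

There is one attempt and no reset: what is moved stays moved. The work goes in short steps, Python scripts to look and compute and a shell command to move; the robot and the scene stay as the last step left them, time stands still between calls to the robot, and variables do not carry over. Pictures are saved under pics/ and viewed, at most 10 in all, crops included, and the job is handed in when it is done.

```bash
ls; mkdir -p pics; cat > h.py <<'E'
import numpy as np, cv2
from workcell import *
def w(cam,p):
    c=calibration(cam); return np.array(c["R"]).T@(np.array(p)-np.array(c["t"]))
E
python3 - <<'E'
from h import *
s=state();print(s)
for n in ["scene","top"]:
    im=camera(n);cv2.imwrite(f"pics/{n}0.png",im)
    for k in ["ring_center","ring_mark","index_line","grinder","catch_cup","hopper","brush","spoon","spatula"]:
        r=pinpoint(n,k)
        print(n,k,[(round(d["score"],2),w(n,d["centre"]).round()) for d in r[:2]])
print(state()["clock"])
E
```

```text
pics
{'clock': 0.0, 'q': array([1.23570887e+00, 3.78041574e-01, 7.96512898e-02, 1.27437018e+00,
       2.17006352e-05, 1.46053384e+00]), 'joint_velocities': array([-1.20139681e-04,  1.23380751e-03,  1.12694679e-03,  2.99115331e-04,
        6.79637536e-06,  2.22804432e-04]), 'effort': array([ 3.26337149e-04, -4.63605809e+01,  2.69874251e+01,  2.08172947e-02,
        4.37679682e-05,  2.47324913e-06]), 'ee_pos': array([127.92668447, 559.88442053, 201.08300428]), 'ee_rot': array([-2.27461826e-04,  1.12175840e-01,  9.93687887e-01, -9.55425469e-04]), 'ft_force': array([ 0.76638101, -0.1392541 , -0.12999741]), 'wrist_torque': array([-0.05485007,  0.00954481,  0.00506172]), 'grip_force': 0.0, 'width': 85.42567188011463}
scene ring_center [(0.81, array([549., -86., 174.])), (0.45, array([550., -83.,   2.]))]
scene ring_mark [(0.77, array([543., -41., 176.]))]
scene index_line [(0.94, array([617., -55., 139.]))]
scene grinder [(0.89, array([554., -85.,   1.]))]
scene catch_cup [(0.58, array([695.,  -6.,  -1.])), (0.53, array([550., -83.,   1.]))]
scene hopper [(0.94, array([487.,  78.,  -1.]))]
scene brush [(0.97, array([ 634., -197.,    1.]))]
scene spoon [(0.76, array([ 285., -312.,   -3.]))]
scene spatula [(0.93, array([422., 538.,  -3.])), (0.59, array([487.,  80.,   0.]))]
top ring_center [(0.63, array([547., -80., 181.]))]
top ring_mark [(0.62, array([547., -42., 179.]))]
top index_line [(0.57, array([610., -52., 140.]))]
top grinder [(0.88, array([547., -83.,   1.])), (0.34, array([ 281., -311.,    1.]))]
top catch_cup [(0.87, array([692.,  -3.,  -1.]))]
top hopper []
top brush [(0.75, array([ 636., -200.,   -1.]))]
top spoon [(0.97, array([ 284., -313.,    0.]))]
top spatula [(0.87, array([419., 539.,  -2.]))]
1.0
```

```bash
cat >> h.py <<'E'
from scipy.optimize import minimize
def proj(cam,P,c=None):
    c=c or calibration(cam); R=np.array(c["R"]);K=np.array([[c["fx"],0,c["cx"]],[0,c["fy"],c["cy"]],[0,0,1]],float)
    return cv2.projectPoints(np.array(P,float),cv2.Rodrigues(R)[0],np.array(c["t"],float),K,np.array(c["distortion"],float))[0][:,0]
A=np.linspace(0,2*np.pi,60,endpoint=False)
def fitring(cam,x0,c=None):
    r=outline_of(cam,"lock_ring")
    if not r: return None
    m=r[0]["pixels"]
    def f(p):
        P=[[p[0]+49*np.cos(a),p[1]+49*np.sin(a),z] for a in A for z in (150,178)]
        h=cv2.convexHull(proj(cam,P,c).astype(np.float32))
        k=np.zeros(m.shape,np.uint8);cv2.fillConvexPoly(k,np.round(h*16).astype(int),1,shift=4)
        return -(m&(k>0)).sum()/(m|(k>0)).sum()
    o=minimize(f,x0,method="Nelder-Mead",options=dict(initial_simplex=[x0,[x0[0]+6,x0[1]],[x0[0],x0[1]+6]],xatol=.1,fatol=1e-4))
    return o.x.round(1),-o.fun,m.sum()
E
python3 - <<'E'
from h import *
for n in ["scene","top"]:
    im=camera(n); print(n,fitring(n,[549,-83]))
    u,v=proj(n,[[549,-83,178]])[0].astype(int);print(u,v)
    cv2.imwrite(f"pics/{n}1.png",cv2.resize(im[max(v-60,0):v+60,max(u-90,0):u+90],None,fx=4,fy=4))
a=cv2.imread("pics/scene1.png");b=cv2.imread("pics/top1.png")
cv2.imwrite("pics/both.png",cv2.resize(np.vstack([a,b]),None,fx=.62,fy=.62))
E
```

```text
scene (array([548.8, -83.9]), np.float64(0.6601607347876005), np.int64(575))
270 213
top (array([547.2, -83. ]), np.float64(0.6288372093023256), np.int64(676))
392 179
```

View pics/both.png

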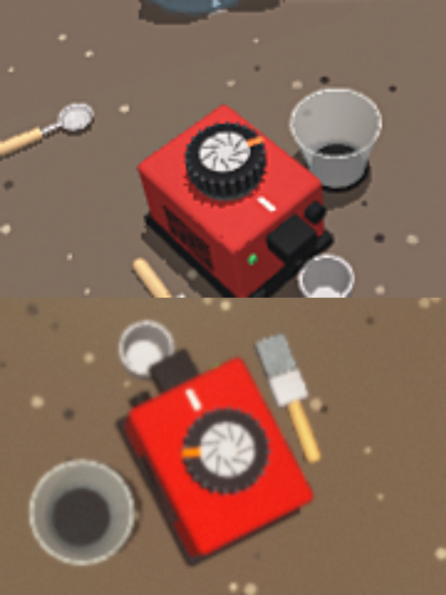

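View pics/scene0.png

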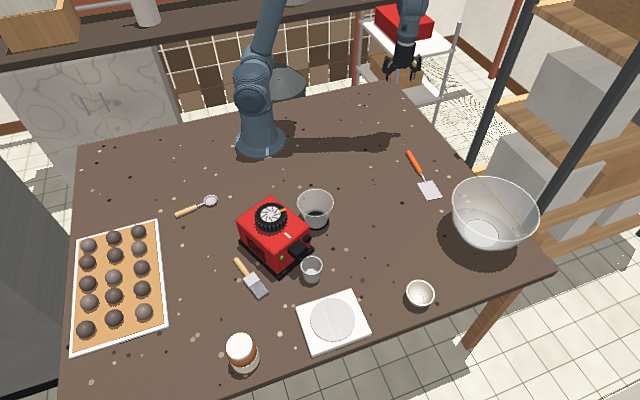

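```bash
cat >> h.py <<'E'
from scipy.spatial.transform import Rotation as Ro
def yaw(s=None):
    s=s or state(); M=Ro.from_quat(np.roll(s["ee_rot"],-1)).as_matrix(); return np.degrees(np.arctan2(M[1,0],M[0,0]))
def rows(P,Y,wd):
    "world path P (n+1,3), yaws Y deg -> rows, 10 per line"
    L=[]
    for i in range(len(P)-1):
        y=np.radians(Y[i]);d=(np.array(P[i+1])-P[i])/40
        L+=[[round(float(v),2) for v in (np.cos(y)*d[0]+np.sin(y)*d[1],np.sin(y)*d[0]-np.cos(y)*d[1],-d[2],0,0,-(Y[i+1]-Y[i])/6)]+[wd]]
    for i in range(0,len(L),10): print(str(sum(L[i:i+10],[])).replace(" ",""))
E
python3 - <<'E'
from h import *
W=np.array([[128.2,560.6,202],[330,260,205],[468,-86,205]])
t=np.linspace(0,1,29);t=3*t**2-2*t**3; t=.5*t+.5*np.linspace(0,1,29)
P=np.array([np.interp(t*2,[0,1,2],W[:,k]) for k in range(3)])
P=np.c_[P,P[:,-1],P[:,-1]].T
Y=np.r_[np.linspace(167.1,2,31)]
rows(P,Y,37)
E
```

```text
[-0.26,-0.24,-0.0,0.0,0.0,0.92,37,-0.33,-0.26,-0.0,0.0,0.0,0.92,37,-0.41,-0.26,-0.0,0.0,0.0,0.92,37,-0.48,-0.24,-0.0,0.0,0.0,0.92,37,-0.55,-0.21,-0.0,0.0,0.0,0.92,37,-0.61,-0.17,-0.01,0.0,0.0,0.92,37,-0.66,-0.12,-0.01,0.0,0.0,0.92,37,-0.7,-0.06,-0.01,0.0,0.0,0.92,37,-0.73,0.01,-0.01,0.0,0.0,0.92,37,-0.75,0.08,-0.01,0.0,0.0,0.92,37]
[-0.76,0.16,-0.01,0.0,0.0,0.92,37,-0.76,0.24,-0.01,0.0,0.0,0.92,37,-0.74,0.31,-0.01,0.0,0.0,0.92,37,-0.71,0.38,-0.01,0.0,0.0,0.92,37,-0.77,0.31,-0.0,0.0,0.0,0.92,37,-0.73,0.38,-0.0,0.0,0.0,0.92,37,-0.69,0.44,-0.0,0.0,0.0,0.92,37,-0.63,0.49,-0.0,0.0,0.0,0.92,37,-0.56,0.54,-0.0,0.0,0.0,0.92,37,-0.49,0.57,-0.0,0.0,0.0,0.92,37]
[-0.42,0.59,-0.0,0.0,0.0,0.92,37,-0.34,0.6,-0.0,0.0,0.0,0.92,37,-0.27,0.59,-0.0,0.0,0.0,0.92,37,-0.19,0.57,-0.0,0.0,0.0,0.92,37,-0.13,0.54,-0.0,0.0,0.0,0.92,37,-0.07,0.49,-0.0,0.0,0.0,0.92,37,-0.02,0.43,-0.0,0.0,0.0,0.92,37,0.02,0.37,-0.0,0.0,0.0,0.92,37,0.0,0.0,-0.0,0.0,0.0,0.92,37,0.0,0.0,-0.0,0.0,0.0,0.92,37]
```

```bash
python3 -m inch '[-0.26,-0.24,0,0,0,0.92,37,-0.33,-0.26,0,0,0,0.92,37,-0.41,-0.26,0,0,0,0.92,37,-0.48,-0.24,0,0,0,0.92,37,-0.55,-0.21,0,0,0,0.92,37,-0.61,-0.17,-0.01,0,0,0.92,37,-0.66,-0.12,-0.01,0,0,0.92,37,-0.7,-0.06,-0.01,0,0,0.92,37,-0.73,0.01,-0.01,0,0,0.92,37,-0.75,0.08,-0.01,0,0,0.92,37]' 40
python3 -m inch '[-0.76,0.16,-0.01,0,0,0.92,37,-0.76,0.24,-0.01,0,0,0.92,37,-0.74,0.31,-0.01,0,0,0.92,37,-0.71,0.38,-0.01,0,0,0.92,37,-0.77,0.31,0,0,0,0.92,37,-0.73,0.38,0,0,0,0.92,37,-0.69,0.44,0,0,0,0.92,37,-0.63,0.49,0,0,0,0.92,37,-0.56,0.54,0,0,0,0.92,37,-0.49,0.57,0,0,0,0.92,37]'
python3 -m inch '[-0.42,0.59,0,0,0,0.92,37,-0.34,0.6,0,0,0,0.92,37,-0.27,0.59,0,0,0,0.92,37,-0.19,0.57,0,0,0,0.92,37,-0.13,0.54,0,0,0,0.92,37,-0.07,0.49,0,0,0,0.92,37,-0.02,0.43,0,0,0,0.92,37,0.02,0.37,0,0,0,0.92,37,0,0,0,0,0,0.92,37,0,0,0,0,0,0.92,37]'
python3 - <<'E'
from h import *
s=state();print(s["q"],yaw(s),s["ee_pos"],s["width"],s["ft_force"])
c=calibration("wrist");im=camera("wrist");cv2.imwrite("pics/w0.png",im)
for n in ("wrist","top","scene"):
  if n!="wrist":camera(n)
  for k in ["ring_center","ring_mark","index_line","grinder"]:
    print(n,k,[(round(d["score"],2),w(n,d["centre"]).round()) for d in pinpoint(n,k)[:1]])
print(state()["clock"])
E
```

```text
clock: 2.2
ee_pos: [259.4, 364.4, 204.2]
ee_rot: [0.0, 0.561, 0.828, 0.0]
ft_force: [0.3, -0.2, 0.6]
width: 36.8
grip_force: 0.0
clock: 3.2
ee_pos: [400.5, 79.5, 205.8]
ee_rot: [0.0, 0.881, 0.473, 0.0]
ft_force: [-0.6, -0.7, 0.5]
width: 36.9
grip_force: 0.0
clock: 4.2
ee_pos: [465.7, -88.0, 205.6]
ee_rot: [-0.0, 1.0, 0.011, 0.0]
ft_force: [0.4, -0.1, 0.6]
width: 36.8
grip_force: 0.0
[-3.20793334e-01  1.71551995e-01 -1.87275015e-01  1.21192789e+00
  1.27486843e-04  2.79926583e+00] 1.233777914948862 [465.72201248 -87.9970151  205.56731748] 36.80495154508664 [ 0.35123311 -0.07458942  0.64999014]
wrist ring_center [(0.72, array([551., -82., 181.]))]
wrist ring_mark [(0.9, array([541., -42., 179.]))]
wrist index_line []
wrist grinder []
top ring_center [(0.64, array([548., -80., 178.]))]
top ring_mark [(0.91, array([544., -44., 175.]))]
top index_line [(0.8, array([610., -55., 141.]))]
top grinder [(0.81, array([546., -80.,   2.]))]
scene ring_center [(0.63, array([550., -89., 175.]))]
scene ring_mark [(0.58, array([542., -46., 175.]))]
scene index_line [(0.85, array([614., -55., 141.]))]
scene grinder [(0.9, array([551., -85.,  -0.]))]
4.95
```

View pics/w0.png

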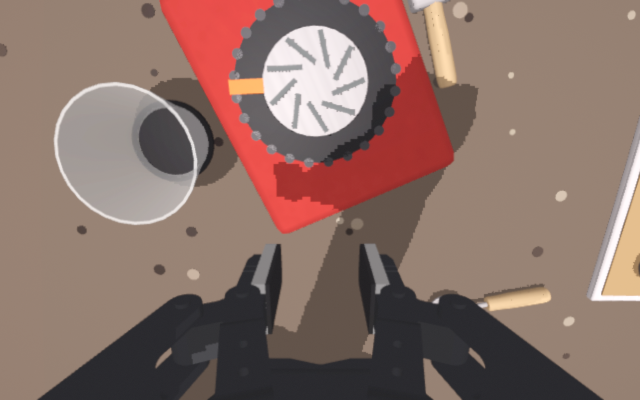

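```bash
cat >> h.py <<'E'
def ray(cam,px,z,c=None):
    c=c or calibration(cam);R=np.array(c["R"]);t=np.array(c["t"]);K=np.array([[c["fx"],0,c["cx"]],[0,c["fy"],c["cy"]],[0,0,1]],float)
    d=R.T@np.r_[cv2.undistortPoints(np.array([[px]],float),K,np.array(c["distortion"],float))[0,0],1];o=-R.T@t
    return (o+d*(z-o[2])/d[2])
E
python3 - <<'E'
from h import *
for im,cam,u,v,r in((cv2.imread("pics/w0.png"),"wrist",316,81,62),(cv2.imread("pics/top0.png"),"top",392,179,14),(cv2.imread("pics/scene0.png"),"scene",270,213,14)):
    h=cv2.cvtColor(im,cv2.COLOR_BGR2HSV).astype(int)
    yy,xx=np.mgrid[:400,:640];near=(xx-u)**2+(yy-v)**2<r*r
    m=((h[...,1]<60)&(h[...,2]>110)&near).astype(np.uint8)
    hull=cv2.convexHull(np.argwhere(m)[:,::-1].astype(np.float32));e=cv2.fitEllipse(hull)
    o=(h[...,0]>8)&(h[...,0]<22)&(h[...,1]>150)&(h[...,2]>150)&((xx-u)**2+(yy-v)**2<(1.8*r)**2)
    C=ray(cam,e[0],178);print(cam,np.round(e[0],1),np.round(e[1],1),C.round(1))
    if o.sum():
        q=np.argwhere(o)[:,::-1].mean(0);M=ray(cam,q,178);print(q,M.round(1),np.degrees(np.arctan2(*(M-C)[1::-1])))
print(fitring("wrist",[549,-83]), calibration("wrist")["t"])
E
```

```text
wrist [313.5  80.7] [109.9 111.3] [548.2 -79.8 178. ]
[242.94285714  90.14285714] [542.  -39.2 178. ] 98.67408084140814
top [393.1 179.8] [22.3 22.8] [547.8 -83.9 178. ]
[378.38709677 181.03225806] [545.2 -43.1 178. ] 93.68670587758078
scene [270.  213.8] [15.8 20.2] [549.1 -84.7 178. ]
[282.2        209.46666667] [545.8 -45.5 178. ] 94.84732119060959
(array([543. , -85.9]), np.float64(0.523330263561812), np.int64(45606)) [-98.07611224 400.93253823 522.11061672]
```

```bash
python3 - <<'E'
from h import *
s=state();print(s["ee_pos"],yaw(s))
C=np.array([548.3,-83]);p=s["ee_pos"];y=yaw(s);f=np.radians(y-180)
def at(r,z): return np.r_[C+r*np.array([np.cos(f),np.sin(f)]),z]
P=[p,at(78,180),at(76,155),at(68,155),at(60,155),at(58,155),at(57,155),at(56,155),at(56,155),at(56,155),at(56,155)]
rows(P,[y]*11,37)
E
```

```text
[465.55311422 -87.43301227 205.57327731] 1.527205514910344
[0.12,-0.06,0.64,0.0,0.0,-0.0,37,0.05,0.0,0.62,0.0,0.0,-0.0,37,0.2,-0.0,-0.0,0.0,0.0,-0.0,37,0.2,0.0,-0.0,0.0,0.0,-0.0,37,0.05,-0.0,-0.0,0.0,0.0,-0.0,37,0.02,-0.0,-0.0,0.0,0.0,-0.0,37,0.03,-0.0,-0.0,0.0,0.0,-0.0,37,0.0,0.0,-0.0,0.0,0.0,-0.0,37,0.0,0.0,-0.0,0.0,0.0,-0.0,37,0.0,0.0,-0.0,0.0,0.0,-0.0,37]
```

```bash
python3 -m inch '[0.12,-0.06,0.64,0,0,0,37,0.05,0,0.62,0,0,0,37,0.2,0,0,0,0,0,37,0.2,0,0,0,0,0,37,0.05,0,0,0,0,0,37,0.02,0,0,0,0,0,37,0.03,0,0,0,0,0,37,0,0,0,0,0,0,37,0,0,0,0,0,0,37,0,0,0,0,0,0,37]' 40
python3 - <<'E'
from h import *
s=state();print(s["ee_pos"],yaw(s),s["ft_force"],np.hypot(*(s["ee_pos"][:2]-[548.3,-83])))
im=camera("wrist");cv2.imwrite("pics/w1.png",im)
E
```

```text
clock: 6.0
ee_pos: [492.2, -84.4, 155.3]
ee_rot: [-0.0, 1.0, 0.013, 0.0]
ft_force: [-0.5, 1.1, 0.4]
width: 37.0
grip_force: 0.0
[492.17812054 -84.36083496 155.31029371] 1.5122446514396926 [-0.49519393  1.14791653  0.41461193] 56.13837569579716
```

View pics/w1.png

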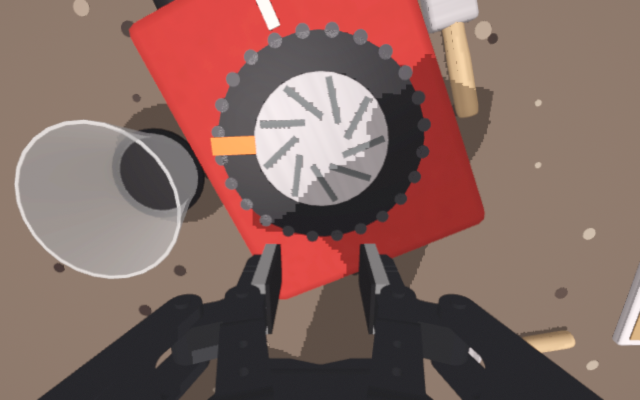

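```bash
python3 -m inch '[0.02,0,0,0,0,0,37,0.02,0,0,0,0,0,37,0.01,0,0,0,0,0,37,0,0,0,0,0,0,37,0,0,0,0,0,0,37,0,0.02,0,0,0,0,37,0,0.04,0,0,0,0,37,0,0.04,0,0,0,0,37,0,0.02,0,0,0,0,37,0,0,0,0,0,0,37]'
python3 - <<'E'
from h import *
s=state();print(s["ee_pos"],yaw(s),s["ft_force"],np.hypot(*(s["ee_pos"][:2]-[548.3,-83])))
E
```

```text
clock: 7.05
ee_pos: [494.4, -89.3, 155.2]
ee_rot: [-0.0, 1.0, 0.013, 0.0]
ft_force: [0.3, 0.1, 0.1]
width: 37.0
grip_force: 0.0
[494.43980687 -89.26476036 155.20272883] 1.5022574842771295 [0.32143586 0.06067926 0.07713414] 54.223312571819484
```

```bash
python3 -m inch '[0.02,0,0,0,0,0,37,0.02,0,0,0,0,0,37,0.02,0,0,0,0,0,37,0.02,0,0,0,0,0,37,0,0,0,0,0,0,37,0,0.02,0,0,0,0,37,0,0.02,0,0,0,0,37,0,0.02,0,0,0,0,37,0,0,0,0,0,0,37,0,0,0,0,0,0,37]'
python3 - <<'E'
from h import *
s=state();print(s["ee_pos"],yaw(s),s["ft_force"],np.hypot(*(s["ee_pos"][:2]-[548.3,-83])))
E
```

```text
clock: 8.05
ee_pos: [497.7, -91.4, 155.2]
ee_rot: [-0.0, 1.0, 0.013, 0.0]
ft_force: [0.2, -1.1, -0.1]
width: 36.9
grip_force: 0.0
[497.68868448 -91.44931301 155.18982661] 1.5124862208604721 [ 0.24513491 -1.13355672 -0.09506778] 51.31175448814722
```

```bash
python3 - <<'E'
from h import *
im=camera("wrist");cv2.imwrite("pics/w2.png",im[100:320,180:460])
cv2.imwrite("pics/w2.png",cv2.resize(im[100:320,180:460],None,fx=2.5,fy=2.5))
E
```

```text
(no output)
```

View pics/w2.png

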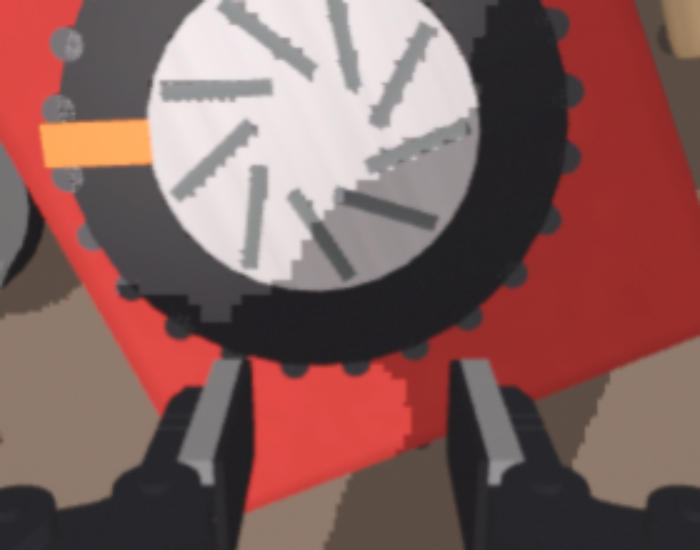

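```bash
python3 -m inch '[0,0,0,0,0,-0.7,37,0,0,0,0,0,-0.7,37,0,0,0,0,0,0,37,0,0,0,0,0,0,37,0.005,0.09,0,0,0,-0.67,37,0.005,0.09,0,0,0,-0.67,37,0.005,0.09,0,0,0,-0.67,37,0.005,0.09,0,0,0,-0.67,37,0,0,0,0,0,0,37,0,0,0,0,0,0,37]'
cat >> h.py <<'E'
def st(C=(548.3,-83)):
    s=state();p=s["ee_pos"][:2]-C;f=np.degrees(np.arctan2(p[1],p[0]));a=np.radians(f);F=s["ft_force"]
    print("R %.1f phi %.1f yaw %.1f q6 %.2f Fout %.1f Ftan %.1f"%(np.hypot(*p),f,yaw(s),s["q"][5],F[0]*np.cos(a)+F[1]*np.sin(a),-F[0]*np.sin(a)+F[1]*np.cos(a)),s["ee_pos"].round(1),s["clock"])
def mark(cam="wrist",C=None):
    c=calibration(cam);im=camera(cam)
    h=cv2.cvtColor(im,cv2.COLOR_BGR2HSV).astype(int);yy,xx=np.mgrid[:400,:640]
    u,v=proj(cam,[[548.3,-83,178]],c)[0];e=proj(cam,[[548.3+47,-83,178],[548.3,-83+47,178]],c);r=np.hypot(*(e-[u,v]).T).max()
    o=(h[...,0]>8)&(h[...,0]<22)&(h[...,1]>150)&(h[...,2]>100)&((xx-u)**2+(yy-v)**2<r*r)
    if o.sum()<5: print(cam,"no mark");return
    M=ray(cam,np.argwhere(o)[:,::-1].mean(0),178,c)-[548.3,-83,178];print(cam,"mark deg",np.degrees(np.arctan2(M[1],M[0])).round(1),"r",np.hypot(*M[:2]).round(1),o.sum())
E
python3 - <<'E'
from h import *
st();mark();mark("top");mark("scene")
E
```

```text
clock: 9.1
ee_pos: [502.3, -104.9, 155.1]
ee_rot: [-0.0, 0.975, 0.224, -0.0]
ft_force: [-0.1, -0.2, 0.6]
width: 37.3
grip_force: 0.0
R 50.9 phi -154.5 yaw 25.9 q6 2.36 Fout 0.2 Ftan 0.2 [ 502.3 -104.9  155.1] 9.1
wrist mark deg 95.1 r 40.5 717
top mark deg 95.0 r 38.5 29
scene mark deg 92.9 r 37.8 17
```

```bash
python3 -m inch '[0.015,0.09,0,0,0,-0.67,37,0.015,0.09,0,0,0,-0.67,37,0.015,0.09,0,0,0,-0.67,37,0.015,0.09,0,0,0,-0.67,37,0.015,0.09,0,0,0,-0.67,37,0.015,0.09,0,0,0,-0.67,37,0.003,0.085,0,0,0,-0.67,37,0.003,0.085,0,0,0,-0.67,37,0.003,0.085,0,0,0,-0.67,37,0.003,0.085,0,0,0,-0.67,37]'
python3 - <<'E'
from h import *
st();mark()
E
```

```text
clock: 10.25
ee_pos: [529.5, -127.3, 155.2]
ee_rot: [-0.0, 0.837, 0.547, 0.0]
ft_force: [-0.4, 0.5, 0.4]
width: 37.2
grip_force: 0.0
R 48.1 phi -113.1 yaw 66.3 q6 1.63 Fout -0.3 Ftan -0.6 [ 529.5 -127.3  155.2] 10.25
wrist mark deg 97.5 r 36.5 44
```

```bash
python3 - <<'E'
from h import *
s=state();c=calibration("wrist");y=np.radians(yaw(s));p=s["ee_pos"]
for px in ((278,245),(265,245),(252,290),(272,330)):
  for z in (155,160,168,180,200):
    d=ray("wrist",px,z,c)-p; print(px,z,"x %.1f y %.1f"%(np.cos(y)*d[0]+np.sin(y)*d[1],np.sin(y)*d[0]-np.cos(y)*d[1]))
c0=-np.array(c["R"]).T@np.array(c["t"])-p;print(c0)
mark("top");im=camera("wrist");cv2.imwrite("pics/w3.png",im)
E
```

```text
(278, 245) 155 x -5.2 y -25.2
(278, 245) 160 x -2.8 y -24.6
(278, 245) 168 x 1.1 y -23.4
(278, 245) 180 x 6.9 y -21.8
(278, 245) 200 x 16.6 y -19.0
(265, 245) 155 x -5.2 y -32.7
(265, 245) 160 x -2.8 y -31.8
(265, 245) 168 x 1.1 y -30.3
(265, 245) 180 x 6.9 y -28.1
(265, 245) 200 x 16.6 y -24.5
(252, 290) 155 x -35.1 y -42.1
(252, 290) 160 x -31.8 y -40.9
(252, 290) 168 x -26.5 y -39.0
(252, 290) 180 x -18.6 y -36.2
(252, 290) 200 x -5.4 y -31.4
(272, 330) 155 x -64.2 y -31.4
(272, 330) 160 x -60.0 y -30.5
(272, 330) 168 x -53.4 y -29.1
(272, 330) 180 x -43.5 y -27.0
(272, 330) 200 x -26.9 y -23.5
[ 30.0008049   72.13987506 171.77079323]
top mark deg 95.0 r 38.5 29
```

View pics/w3.png

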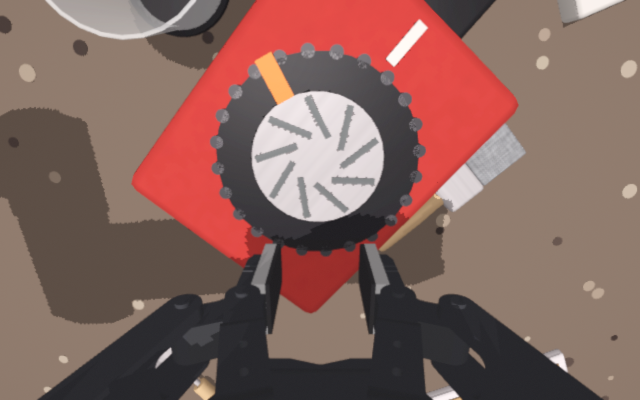

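```bash
python3 -m inch '[-0.15,0,0,0,0,0,37,-0.15,0,0,0,0,0,37,0,0,0.1,0,0,0,37,0,0,0.1,0,0,0,37,0,0,0.1,0,0,0,37,0.1,0,0,0,0,0,37,0.05,0,0,0,0,0,37,0.03,0,0,0,0,0,37,0.02,0,0,0,0,0,37,0,0,0,0,0,0,37]'
python3 - <<'E'
from h import *
st();print(state()["ft_force"])
E
```

```text
clock: 11.4
ee_pos: [525.2, -133.2, 142.4]
ee_rot: [0.001, 0.838, 0.546, -0.004]
ft_force: [-6.1, -7.7, -1.9]
width: 37.0
grip_force: 4.8
R 55.2 phi -114.7 yaw 66.2 q6 1.63 Fout 9.5 Ftan -2.3 [ 525.2 -133.2  142.4] 11.4
[-6.0809224  -7.66936877 -1.93969781]
```

```bash
python3 -m inch '[0.005,0.11,0.04,0,0,-0.8,37,0.005,0.11,0.04,0,0,-0.8,37,0.005,0.11,0,0,0,-0.8,37,0.005,0.11,0,0,0,-0.8,37,0.005,0.11,0,0,0,-0.8,37,0.005,0.11,0,0,0,-0.8,37,0.005,0.11,0,0,0,-0.8,37,0.005,0.11,0,0,0,-0.8,37,0.005,0.11,0,0,0,-0.8,37,0.005,0.11,0,0,0,-0.8,37]'
python3 - <<'E'
from h import *
st();mark();mark("top");mark("scene")
E
```

```text
clock: 12.4
ee_pos: [570.8, -132.3, 140.3]
ee_rot: [0.001, 0.542, 0.84, -0.002]
ft_force: [-1.1, -4.7, 0.3]
width: 36.8
grip_force: 1.9
R 54.2 phi -65.5 yaw 114.4 q6 0.81 Fout 3.8 Ftan -3.0 [ 570.8 -132.3  140.3] 12.4
wrist mark deg 136.7 r 39.3 883
top mark deg 138.6 r 39.2 25
scene mark deg 137.3 r 38.6 12
```

```bash
python3 -m inch '[0.02,0.11,0,0,0,-0.8,37,0.015,0.11,0,0,0,-0.8,37,0.005,0.11,0,0,0,-0.8,37,0.005,0.11,0,0,0,-0.8,37,0.005,0.11,0,0,0,-0.8,37,0.005,0.11,0,0,0,-0.8,37,0.005,0.11,0,0,0,-0.8,37,0.005,0.11,0,0,0,-0.8,37,0.005,0.11,0,0,0,-0.8,37,0.005,0.11,0,0,0,-0.8,37]'
python3 - <<'E'
from h import *
st();mark()
E
python3 -m inch '[0.005,0.11,0,0,0,-0.8,37,0.005,0.11,0,0,0,-0.8,37,0.005,0.11,0,0,0,-0.8,37,0.005,0.11,0,0,0,-0.8,37,0.005,0.11,0,0,0,-0.8,37,0.005,0.11,0,0,0,-0.8,37,0.005,0.11,0,0,0,-0.8,37,0.005,0.11,0,0,0,-0.8,37,0.005,0.11,0,0,0,-0.8,37,0.005,0.11,0,0,0,-0.8,37]'
python3 - <<'E'
from h import *
st();mark();mark("top")
E
```

```text
clock: 13.55
ee_pos: [600.0, -98.3, 140.5]
ee_rot: [0.001, 0.154, 0.988, -0.0]
ft_force: [1.9, -3.3, -0.9]
width: 37.2
grip_force: 1.3
R 53.9 phi -16.5 yaw 162.3 q6 0.04 Fout 2.8 Ftan -2.7 [600.  -98.3 140.5] 13.55
wrist mark deg -177.4 r 37.8 826
clock: 14.6
ee_pos: [594.8, -54.5, 140.4]
ee_rot: [0.001, -0.261, 0.965, 0.0]
ft_force: [1.8, -0.4, -0.3]
width: 37.0
grip_force: 0.9
R 54.5 phi 31.5 yaw -149.8 q6 -0.73 Fout 1.4 Ftan -1.3 [594.8 -54.5 140.4] 14.6
wrist mark deg -132.3 r 35.4 698
top no mark
```

```bash
python3 -m inch '[0.02,0.11,0,0,0,-0.8,37,0.015,0.11,0,0,0,-0.8,37,0.005,0.11,0,0,0,-0.8,37,0.005,0.11,0,0,0,-0.8,37,0.005,0.11,0,0,0,-0.8,37,0.005,0.11,0,0,0,-0.8,37,0.005,0.11,0,0,0,-0.8,37,0.005,0.11,0,0,0,-0.8,37,0.005,0.11,0,0,0,-0.8,37,0.005,0.11,0,0,0,-0.8,37]'
python3 - <<'E'
from h import *
st();mark()
E
python3 -m inch '[0.005,0.11,0,0,0,-0.8,37,0.005,0.11,0,0,0,-0.8,37,0.005,0.11,0,0,0,-0.8,37,0.005,0.11,0,0,0,-0.8,37,0.005,0.11,0,0,0,-0.8,37,0.005,0.11,0,0,0,-0.8,37,0.005,0.11,0,0,0,-0.8,37,0.005,0.11,0,0,0,-0.8,37,0.005,0.11,0,0,0,-0.8,37,0.005,0.11,0,0,0,-0.8,37]'
python3 - <<'E'
from h import *
st();mark();mark("top");mark("scene")
E
```

```text
clock: 15.7
ee_pos: [558.4, -29.0, 140.3]
ee_rot: [0.002, -0.631, 0.776, 0.001]
ft_force: [1.6, 4.8, 1.4]
width: 37.0
grip_force: 2.0
R 54.9 phi 79.4 yaw -101.8 q6 -1.53 Fout 5.0 Ftan -0.7 [558.4 -29.  140.3] 15.7
wrist mark deg -84.0 r 35.2 860
clock: 16.75
ee_pos: [514.9, -38.7, 140.0]
ee_rot: [-0.001, 0.892, -0.453, -0.002]
ft_force: [-3.0, 3.4, 4.4]
width: 36.7
grip_force: 2.3
R 55.5 phi 127.0 yaw -53.8 q6 -2.40 Fout 4.5 Ftan 0.3 [514.9 -38.7 140. ] 16.75
wrist mark deg -34.4 r 36.9 1046
top no mark
scene mark deg -34.9 r 43.6 20
```

```bash
python3 -m inch '[0.01,0.11,0,0,0,-0.8,37,0.005,0.11,0,0,0,-0.8,37,0.005,0.11,0,0,0,-0.8,37,0.005,0.11,0,0,0,-0.8,37,0.005,0.11,0,0,0,-0.8,37,0.005,0.11,0,0,0,-0.8,37,-0.15,0,0,0,0,0,37,-0.15,0,0,0,0,0,37,-0.15,0,0,0,0,0,37,0,0,0,0,0,0,37]'
python3 - <<'E'
from h import *
st();mark();mark("scene")
E
for i in 1 2 3; do python3 -m inch '[0.01,-0.188,0,0,0,1,37,0.01,-0.188,0,0,0,1,37,0.01,-0.188,0,0,0,1,37,0.01,-0.188,0,0,0,1,37,0.01,-0.188,0,0,0,1,37,0.01,-0.188,0,0,0,1,37,0.01,-0.188,0,0,0,1,37,0.01,-0.188,0,0,0,1,37,0.01,-0.188,0,0,0,1,37,0.01,-0.188,0,0,0,1,37]'|head -1; done
python3 - <<'E'
from h import *
st();mark();mark("scene")
E
```

```text
clock: 17.9
ee_pos: [483.0, -52.5, 140.0]
ee_rot: [-0.0, 0.976, -0.217, -0.0]
ft_force: [-0.3, -1.0, -0.6]
width: 36.8
grip_force: 0.0
R 72.1 phi 155.0 yaw -25.1 q6 -2.94 Fout -0.1 Ftan 1.0 [483.  -52.5 140. ] 17.9
wrist no mark
scene mark deg -7.1 r 44.4 23
clock: 19.0
clock: 20.0
clock: 21.0
R 73.1 phi -25.3 yaw 154.7 q6 0.16 Fout 0.2 Ftan 0.2 [ 614.4 -114.3  139.8] 21.0
wrist mark deg -4.0 r 38.4 892
scene no mark
```

```bash
python3 -m inch '[0.01,-0.188,0,0,0,1,37,0.01,-0.188,0,0,0,1,37,0.01,-0.188,0,0,0,1,37,0.01,-0.188,0,0,0,1,37,0.15,0,0,0,0,0,37,0.15,0,0,0,0,0,37,0.12,0,0,0,0,0,37,0.09,0,0,0,0,0,37,0.005,0.11,0,0,0,-0.8,37,0.005,0.11,0,0,0,-0.8,37]'
python3 - <<'E'
from h import *
st();mark()
E
python3 -m inch '[0.005,0.11,0,0,0,-0.8,37,0.005,0.11,0,0,0,-0.8,37,0.005,0.11,0,0,0,-0.8,37,0.005,0.11,0,0,0,-0.8,37,0.005,0.11,0,0,0,-0.8,37,0.005,0.11,0,0,0,-0.8,37,0.005,0.11,0,0,0,-0.8,37,0.005,0.11,0,0,0,-0.8,37,0.005,0.11,0,0,0,-0.8,37,0.005,0.11,0,0,0,-0.8,37]'
python3 - <<'E'
from h import *
st();mark()
E
```

```text
clock: 22.1
ee_pos: [589.8, -117.6, 140.6]
ee_rot: [0.002, 0.335, 0.942, -0.002]
ft_force: [1.0, -5.8, -1.2]
width: 36.9
grip_force: 2.1
R 54.0 phi -39.8 yaw 140.9 q6 0.38 Fout 4.5 Ftan -3.8 [ 589.8 -117.6  140.6] 22.1
wrist mark deg 0.5 r 38.6 823
clock: 23.15
ee_pos: [601.4, -74.5, 140.6]
ee_rot: [0.002, -0.077, 0.997, -0.001]
ft_force: [2.0, -2.0, 0.2]
width: 37.3
grip_force: 1.1
R 53.8 phi 9.1 yaw -171.1 q6 -0.38 Fout 1.7 Ftan -2.3 [601.4 -74.5 140.6] 23.15
wrist mark deg 48.6 r 40.4 763
```

```bash
python3 -m inch '[0.02,0.11,0,0,0,-0.8,37,0.015,0.11,0,0,0,-0.8,37,0.005,0.11,0,0,0,-0.8,37,0.005,0.11,0,0,0,-0.8,37,0.005,0.11,0,0,0,-0.8,37,0.005,0.11,0,0,0,-0.8,37,0.005,0.11,0,0,0,-0.8,37,0.005,0.11,0,0,0,-0.8,37,0.005,0.11,0,0,0,-0.8,37,0.005,0.11,0,0,0,-0.8,37]'|head -1
python3 - <<'E'
from h import *
st();mark()
E
python3 -m inch '[0.01,0.11,0,0,0,-0.8,37,0.01,0.11,0,0,0,-0.8,37,0.005,0.11,0,0,0,-0.8,37,0.005,0.11,0,0,0,-0.8,37,0.005,0.11,0,0,0,-0.8,37,0.005,0.11,0,0,0,-0.8,37,0.005,0.11,0,0,0,-0.8,37,0.005,0.11,0,0,0,-0.8,37,0.005,0.11,0,0,0,-0.8,37,0.005,0.11,0,0,0,-0.8,37]'|head -1
python3 - <<'E'
from h import *
st();mark()
E
python3 -m inch '[0.005,0.11,0,0,0,-0.8,37,0.005,0.11,0,0,0,-0.8,37,0.005,0.11,0,0,0,-0.8,37,0.005,0.11,0,0,0,-0.8,37,0.005,0.11,0,0,0,-0.8,37,0.005,0.11,0,0,0,-0.8,37,0.005,0.11,0,0,0,-0.8,37,0.005,0.11,0,0,0,-0.8,37,0.005,0.11,0,0,0,-0.8,37,0,0,0,0,0,0,37]'|head -1
python3 - <<'E'
from h import *
st();mark()
E
```

```text
clock: 24.2
R 53.7 phi 57.8 yaw -123.2 q6 -1.17 Fout 2.7 Ftan -1.8 [576.9 -37.5 140.6] 24.2
wrist mark deg 95.3 r 39.5 664
clock: 25.25
R 54.1 phi 106.3 yaw -75.3 q6 -2.01 Fout 2.3 Ftan -1.7 [533.1 -31.1 140.3] 25.25
wrist mark deg 141.3 r 41.4 782
clock: 26.3
R 55.0 phi 149.5 yaw -32.4 q6 -2.81 Fout 1.6 Ftan 0.1 [501.  -55.1 139.7] 26.3
wrist mark deg -178.4 r 40.8 792
```

```bash
python3 -m inch '[-0.15,0,0,0,0,0,37,-0.15,0,0,0,0,0,37,-0.15,0,0,0,0,0,37,0.01,-0.188,0,0,0,1,37,0.01,-0.188,0,0,0,1,37,0.01,-0.188,0,0,0,1,37,0.01,-0.188,0,0,0,1,37,0.01,-0.188,0,0,0,1,37,0.01,-0.188,0,0,0,1,37,0.01,-0.188,0,0,0,1,37]'|head -1
for i in 1 2 3; do python3 -m inch '[0.01,-0.188,0,0,0,1,37,0.01,-0.188,0,0,0,1,37,0.01,-0.188,0,0,0,1,37,0.01,-0.188,0,0,0,1,37,0.01,-0.188,0,0,0,1,37,0.01,-0.188,0,0,0,1,37,0.01,-0.188,0,0,0,1,37,0.01,-0.188,0,0,0,1,37,0.01,-0.188,0,0,0,1,37,0.01,-0.188,0,0,0,1,37]'|head -1; done
python3 - <<'E'
from h import *
st();mark();mark("top");mark("scene")
E
```

```text
clock: 27.35
clock: 28.35
clock: 29.35
clock: 30.35
R 72.9 phi -75.2 yaw 105.5 q6 0.93 Fout -0.3 Ftan -0.1 [ 566.9 -153.4  140. ] 30.35
wrist mark deg -178.5 r 41.0 1146
top mark deg -175.0 r 38.8 24
scene mark deg -175.5 r 39.0 12
```

```bash
python3 -m inch '[0.15,0,0,0,0,0,37,0.15,0,0,0,0,0,37,0.12,0,0,0,0,0,37,0.1,0,0,0,0,0,37,0.005,0.11,0,0,0,-0.8,37,0.005,0.11,0,0,0,-0.8,37,0.005,0.11,0,0,0,-0.8,37,0.005,0.11,0,0,0,-0.8,37,0.005,0.11,0,0,0,-0.8,37,0.005,0.11,0,0,0,-0.8,37]'|head -1
python3 - <<'E'
from h import *
st();mark()
E
python3 -m inch '[0.01,0.11,0,0,0,-0.8,37,0.01,0.11,0,0,0,-0.8,37,0.005,0.11,0,0,0,-0.8,37,0.005,0.11,0,0,0,-0.8,37,0.005,0.11,0,0,0,-0.8,37,0.005,0.11,0,0,0,-0.8,37,0.005,0.11,0,0,0,-0.8,37,0.005,0.11,0,0,0,-0.8,37,0.005,0.11,0,0,0,-0.8,37,0.005,0.11,0,0,0,-0.8,37]'|head -1
python3 - <<'E'
from h import *
st();mark()
E
python3 -m inch '[0.02,0.11,0,0,0,-0.8,37,0.015,0.11,0,0,0,-0.8,37,0.005,0.11,0,0,0,-0.8,37,0.005,0.11,0,0,0,-0.8,37,0.005,0.11,0,0,0,-0.8,37,0.005,0.11,0,0,0,-0.8,37,0.005,0.11,0,0,0,-0.8,37,0.005,0.11,0,0,0,-0.8,37,0.005,0.11,0,0,0,-0.8,37,0.005,0.11,0,0,0,-0.8,37]'|head -1
python3 - <<'E'
from h import *
st();mark();mark("scene")
E
```

```text
clock: 31.5
R 55.1 phi -45.1 yaw 134.8 q6 0.48 Fout 7.9 Ftan 1.4 [ 587.2 -122.   140.4] 31.5
wrist mark deg -148.7 r 39.6 999
clock: 32.55
R 54.4 phi 4.1 yaw -177.1 q6 -0.29 Fout 6.5 Ftan 0.7 [602.6 -79.1 140.4] 32.55
wrist mark deg -99.0 r 37.2 882
clock: 33.6
R 54.1 phi 53.4 yaw -129.1 q6 -1.07 Fout 5.6 Ftan -0.2 [580.6 -39.5 140.2] 33.6
wrist mark deg -47.8 r 35.6 772
scene mark deg -47.2 r 41.4 17
```

```bash
python3 -m inch '[0.005,0.11,0,0,0,-0.8,37,0.005,0.11,0,0,0,-0.8,37,0.005,0.11,0,0,0,-0.8,37,0.005,0.11,0,0,0,-0.8,37,0.005,0.11,0,0,0,-0.8,37,0.005,0.11,0,0,0,-0.8,37,0.005,0.11,0,0,0,-0.8,37,0.005,0.11,0,0,0,-0.8,37,0.005,0.11,0,0,0,-0.8,37,0.005,0.11,0,0,0,-0.8,37]'|head -1
python3 - <<'E'
from h import *
st();mark();mark("scene")
for n in ("wrist","scene","top"):
  if n=="top":camera(n)
  for k in ["ring_mark","index_line","ring_center"]:
    for d in pinpoint(n,k)[:1]:
        p=w(n,d["centre"])-[548.3,-83,0];print(n,k,round(d["score"],2),p.round(1),np.degrees(np.arctan2(p[1],p[0])).round(1))
E
```

```text
clock: 34.7
R 54.8 phi 101.0 yaw -81.1 q6 -1.90 Fout 1.8 Ftan -0.6 [537.8 -29.2 140. ] 34.7
wrist mark deg 1.1 r 38.0 937
scene mark deg -2.5 r 44.6 19
wrist ring_mark 0.65 [ 34.   -4.7 178.8] -7.9
wrist index_line 0.89 [ 63.5  31.6 135.4] 26.5
wrist ring_center 0.57 [  0.9  -0.8 180.3] -42.7
scene ring_mark 0.7 [ 34.4  -1.1 178.1] -1.8
scene index_line 0.87 [ 68.1  31.5 137. ] 24.9
scene ring_center 0.93 [  0.2  -4.7 174.3] -87.3
top index_line 0.87 [ 60.5  29.6 139.4] 26.1
```

```bash
python3 -m inch '[0.005,0.11,0,0,0,-0.8,37,0.005,0.11,0,0,0,-0.8,37,0.005,0.11,0,0,0,-0.8,37,0.005,0.11,0,0,0,-0.8,37,0.005,0.11,0,0,0,-0.8,37,0,0,0,0,0,0,37,0,0,0,0,0,0,37,-0.15,0,0,0,0,0,37,-0.15,0,0,0,0,0,37,-0.15,0,0,0,0,0,37]'|head -1
python3 - <<'E'
from h import *
st();mark();mark("scene");mark("top")
a=camera("wrist");b=camera("top");c=camera("scene")
u,v=proj("wrist",[[548.3,-83,178]])[0].astype(int)
A_=cv2.resize(a[max(v-150,0):v+150,max(u-150,0):u+150],(400,400));f=[]
for n,i in(("top",b),("scene",c)):
    u,v=proj(n,[[548.3,-83,178]])[0].astype(int);f.append(cv2.resize(i[v-50:v+50,u-80:u+80],(320,200)))
cv2.imwrite("pics/fin.png",np.hstack([A_,np.vstack(f)]))
E
```

```text
clock: 36.3
R 72.0 phi 123.9 yaw -57.4 q6 -2.31 Fout 0.7 Ftan -0.8 [508.1 -23.2 140.2] 36.3
wrist mark deg 26.2 r 39.3 1082
scene mark deg 21.4 r 42.3 19
top no mark
```

View pics/fin.png

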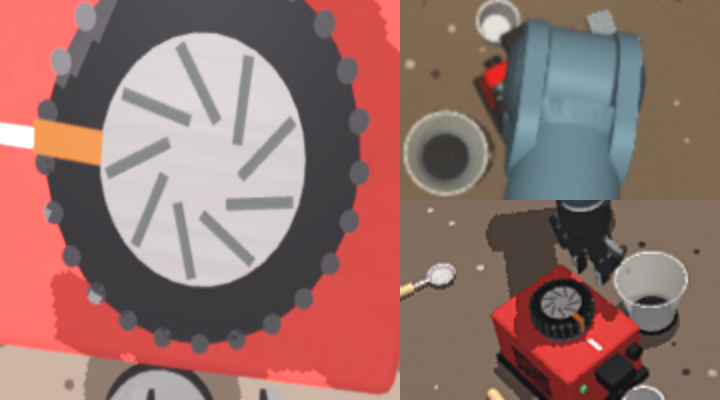

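The wrist crop shows the orange mark (about 70,143) meeting the white line (about 15,135), so the ring is aligned. The hopper, cup and brush look undisturbed. I'll lift the hand clear now.

```bash
python3 -m inch '[-0.2,0,0,0,0,0,37,0,0,-0.5,0,0,0,37,0,0,-0.7,0,0,0,37,0,0,-0.7,0,0,0,37,0,0,-0.5,0,0,0,37,-0.3,0,-0.3,0,0,0,37,0,0,0,0,0,0,37,0,0,0,0,0,0,37,0,0,0,0,0,0,37,0,0,0,0,0,0,37]'
python3 - <<'E'
from h import *
st();mark();mark("scene")
for k in ("catch_cup","hopper","brush","spoon","spatula"):
    print(k,[(round(d["score"],2),w("scene",d["centre"]).round()) for d in pinpoint("scene",k)[:1]])
job_done()
E
```

```text
clock: 37.6
ee_pos: [496.2, -6.4, 246.8]
ee_rot: [0.0, 0.877, -0.48, -0.001]
ft_force: [0.8, 0.6, 0.3]
width: 37.0
grip_force: 0.0
R 92.6 phi 124.3 yaw -57.4 q6 -2.28 Fout 0.1 Ftan -1.0 [496.2  -6.4 246.8] 37.6
wrist mark deg 26.4 r 39.3 367
scene mark deg 21.4 r 42.3 19
catch_cup [(0.56, array([695.,  -6.,  -1.]))]
hopper [(0.75, array([490.,  81.,  -3.]))]
brush [(0.68, array([ 631., -195.,   -1.]))]
spoon [(0.78, array([ 284., -312.,    1.]))]
spatula [(0.76, array([424., 535.,  -2.]))]
the job is handed in; nothing more can be done
```

The locking ring is unscrewed to two full turns from tight, its orange mark facing the white line to within about 3° by the cameras; the loose things measure where they were, the hand is clear, and the job was handed in at about 38 s.

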